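# Unlock a dip probe from its bayonet stand and show its tip to the inspection camera

## Task

Turn the probe by its wing handle in the bayonet stand until its pointer lines up with the slot in the top plate, then draw it straight up out of the stand. Lean it over and finish while still holding it raised and still, with its tip pointing straight at the lens of the inspection camera, on the lens axis and about 6 cm in front of the glass. Do not touch the camera, and leave the beaker, the dish and the bottle where they are.

Things in the scene. Friction and masses are not known exactly. Their poses are not given: they have to be found in the camera images.
- stand: Bayonet stand, fixed: grey base 104x104x10 mm, four posts, two aluminium plates 84x84x6 mm; top one (lock plate) 90 to 96 mm above the worktop, screw heads at its corners to 100 mm. Origin: centre of underside, z up, on the bore axis. Bore: 15 mm square hole in both plates. From it a slot 11 mm wide runs along the stand's -x to 23 mm from the axis in the lock plate; a dark raised bar lies beyond its end.
- bore (a point): Point on the bore axis at the top face of the lock plate; axes as the stand's.
- slot (a point): Point over the middle of the slot, 19 mm from the bore axis along the stand's -x, at the top face of the lock plate; axes as the stand's.
- probe_grip (a point): Middle of the probe's flat upright wing handle, where it is grasped: on the probe's axis, 114 mm above the tip. Wing 32 mm wide (along x), 10 mm thick (along y), 40 mm tall (92 to 132 mm above the tip). Axes are the probe's: z from tip to handle along the shank (up as found), -x the way the pointer nose and the lug point.
- probe_tip (a point): The probe's tip (lower end of the shank, on its axis); axes as probe_grip.
- probe_lug (a point): Outer end of the lug on the shank, 19 mm from the axis along the probe's -x, 68.5 mm above the tip; lug 5 mm wide, 6 mm tall. It sits under the lock plate with 2.5 mm of play and locks the probe in; it passes up only through the slot (within about 0.15 rad). The pointer nose on the collar, 5 mm wide, to 21 mm from the axis, stands straight above it. Axes as probe_grip.
- camera: Inspection camera, fixed to the worktop: dark base plate 100x84x10 mm and two cheeks up to 94 mm that carry a white camera barrel. Origin: centre of the underside, z up; the lens looks to its -x side and up. Overall height about 125 mm.
- lens (a point): Centre of the lens glass, the upper end of the camera barrel (35 mm thick, 86 mm long), 112 mm above the worktop. Its z axis is the lens axis, pointing out of the lens: 50 deg above level, to the camera's -x side (towards the robot); its y axis is level.
- probe: Loose probe, about 80 g, standing in the stand: steel shank 12 mm thick with pointed tip, grey collar 26 mm wide (80 to 88 mm above the tip) resting on the lock plate, wing handle on top. Origin at the tip, 16 mm above the worktop as found; axes as probe_grip. Pointer starts 0.6 to 1.3 rad counter-clockwise from above off the slot; turns freely. Tip leaves the lock plate after rising 80 mm.
- beaker: Clear plastic beaker, 62 mm wide, 70 mm high, standing by; origin centre of its underside. To be left alone.
- petri: Flat closed dish, 57 mm wide, 14 mm high, lying by; origin centre of its underside. To be left alone.
- bottle: Brown reagent bottle, 49 mm wide, 111 mm high, standing by; origin centre of its underside. To be left alone.
Things that resemble listed ones, but are neither listed nor needed, are in the scene too. Leave any blue or orange look-alike of the stand alone.

How it is judged:
By the outcome, as a careful person would: the job done as asked, in the order asked, and still so for the second after the job is handed in, while the arm keeps its last pose, push and grip.
It also fails if it takes over 45 s, if anything falls off the work surface, if the arm or the gripper's body presses on something with over 40 N, if the wrist force passes 120 N, or if a joint passes its speed limit or range.

## Robot

A 6-joint arm with a two-finger parallel gripper is mounted at the origin on a cart in front of the work surface, level with it; the furniture and walls round the work are solid. World frame = base frame: x ahead of the robot, y to its left, z up, the work surface at z = 0. Lengths are in m, angles in rad, forces in N, time in s.
With the tool pointing down it reaches from about 0.375 to 0.9 m from the base axis. Payload 3.1 kg.
Tool frame: the origin (TCP) lies at the very end of the fingers, on their centre line; the grasp point (between the pads) lies 19 mm behind it (r.hold_point_z is the distance from the TCP to the grasp point, in m); z points along the fingers, y is the line along which they close (so a half turn about z gives the same grasp; the last joint's range is limited). The gripper opens to 87 mm and grips with 3 to 60 N. Pads are 19 mm wide; open, the fingers measure 117 mm over their backs; the gripper's body (75 mm by 190 mm) begins 51 mm behind the grasp point.
Start: joints at [-1.397, 0.527, 1.433, -0, 1.181, -0.178], TCP at [0.215, -0.587, 0.223] pointing down, gripper open.
Joint ranges: [-3.08, 3.08], [-0.75, 2.2], [0.22, 2.44], [-1.43, 4.57], [0, 2.65], [-2.85, 2.85]. Speed limits (rad/s): [2.79, 2.79, 3.14, 3.14, 3.14, 3.14].

## Interface

Orientations are given as [roll, pitch, yaw] about the fixed x, y, z axes, in that order (R = Rz(yaw) Ry(pitch) Rx(roll)).
In Python, from rig import r, optics gives the robot as it stands. The module is installed in compiled form; this text tells all that it offers.
- The arm moves only by the tool send_rows, never from a script. Its argument "series" is a list of rows, each an object of numbers: "x", "y", "z": the shift along the tool's x, y, z in cm; "roll": the turn about the tool's z in degrees; "claw": the finger opening in cm, from 0 to 8.7. A call has 1 to 12 rows; each row shifts and turns the commanded pose from where the row before left it, along the tool's axes as they then stand; what a row does not reach is not made up. A row lasts 1/10 s, in which the tool goes at most 50 mm and 8.59 degrees, less where a joint would pass 70% of its speed; a pose out of reach is approached as far as the arm can. A call with a gripper value outside its range is refused whole. The fingers move at their own pace and stop on an object; "squeeze" is the grip in N (left out, the last holds). Time passes only in rows, so rows that do not move let the fingers close. It gives the time, the measured TCP pose, the force, the opening and the grip force at its end, in the units of the state.
- r.get_obs(): the state, without advancing time (a new reading comes with each control period).
- optics.grab_frame(name): name is "scene" or "top" or "wrist"; returns a dict with "frame" (420x560x3 uint8, red, green, blue), "fx", "fy", "cx", "cy" (pixels), "xyz" and "orientation" of the camera in the world; the wrist camera has in their place "mount" (4x4, takes a point from camera to tool coordinates, whose origin is the TCP and whose axes are the flange's). Camera axes: x right, y up, looking along -z (the intrinsics and any distortion apply to the point x, -y, -z); pixel columns grow to the right and rows downward; lengths in m; the calibration is good to about 2 mm. A picture is of the moment at which its call begins: read the wrist's pose just before it. There is no depth.
- r.finish_job(): hands the job in; it is judged then, once.
The state is a dict: "time": time; "joint_pos": joint angles; "joint_vel": joint speeds; "joint_torque": joint torques, N m; "tcp_pos": TCP position; "ee_rot": TCP orientation; "ft_force": force on the tool from outside, world axes, zero at the start; "torque": the same for the moment, N m; "width": finger opening in m; "grip_force": force on a finger pad.
Only numpy, scipy, OpenCV 4.12 (cv2) and the standard library are available. Lean on these libraries where they do the work, as an engineer would, in place of code of your own. Each camera call takes 0.05 s, during which the arm holds its last target. There are 200 camera calls.

## Working session

There is one attempt and no reset: what is moved stays moved. The work goes in short steps, Python scripts to look and compute and a tool call to move; the robot and the scene stay as the last step left them, time stands still between calls to the robot, and variables do not carry over. Pictures are saved under pics/ and viewed, at most 10 in all, crops included, and the job is handed in when it is done.

Besides the shell and the picture viewer there is one more tool, called after ">>>" by a JSON object that holds its "method" and its "body", one argument or row to a line. send_rows: Moves the arm, as the interface text tells. Its arguments: {"type":"object","properties":{"series":{"type":"array","items":{"type":"object","properties":{"x":{"type":"number"},"y":{"type":"number"},"z":{"type":"number"},"roll":{"type":"number"},"claw":{"type":"number"}}}},"squeeze":{"type":"number"}},"required":["series"]}

```bash
mkdir -p pics
cat > h.py <<'E'
import numpy as np, cv2
from scipy.spatial.transform import Rotation as R
from rig import r, optics
def grab(n):
    s=r.get_obs(); f=optics.grab_frame(n)
    if n=="wrist":
        T=np.eye(4); T[:3,:3]=R.from_euler('xyz',s['ee_rot']).as_matrix(); T[:3,3]=s['tcp_pos']; f['T']=T@np.array(f['mount'])
    else:
        T=np.eye(4); o=np.array(f['orientation']); T[:3,:3]=R.from_euler('xyz',o).as_matrix() if o.shape==(3,) else o; T[:3,3]=f['xyz']; f['T']=T
    return f
def ray(f,u,v):
    d=np.array([(u-f['cx'])/f['fx'],-(v-f['cy'])/f['fy'],-1.]); return f['T'][:3,3],f['T'][:3,:3]@d
def onz(f,u,v,z):
    o,d=ray(f,u,v); return o+d*(z-o[2])/d[2]
def proj(f,p):
    q=f['T'][:3,:3].T@(np.array(p)-f['T'][:3,3]); return f['cx']+f['fx']*q[0]/-q[2], f['cy']+f['fy']*q[1]/q[2]
def save(f,n,crop=None,s=1):
    im=f['frame'][:,:,::-1]
    if crop: a,b,c,d=crop; im=im[b:d,a:c]
    cv2.imwrite('pics/'+n,cv2.resize(im,None,fx=s,fy=s,interpolation=cv2.INTER_CUBIC))
E
python3 - <<'E'
from h import *
import pickle
for n in ("scene","top"):
    f=grab(n); save(f,n+'0.png'); pickle.dump(f,open(n+'.pkl','wb'))
    print({k:v for k,v in f.items() if k!='frame'})
print(r.get_obs(), r.hold_point_z)
E
```

```text
{'fx': 492.8610963569009, 'fy': 492.8610963569009, 'cx': 282.74386979625234, 'cy': 212.43861165108524, 'xyz': array([-0.10768566,  0.6614907 ,  1.01367991]), 'orientation': array([ 0.90243963, -0.00499294, -2.47239004]), 'T': array([[-0.7843068 ,  0.38750923, -0.48445787, -0.10768566],
       [-0.62035305, -0.48360773,  0.61748333,  0.6614907 ],
       [ 0.00499292,  0.78483129,  0.61968937,  1.01367991],
       [ 0.        ,  0.        ,  0.        ,  1.        ]])}
{'fx': 450.3139909750992, 'fy': 450.3139909750992, 'cx': 274.625342137291, 'cy': 210.1216769589721, 'xyz': array([ 0.42410366, -0.23058401,  1.40433258]), 'orientation': array([ 0.11459368, -0.02117402, -1.55225235]), 'T': array([[ 0.01853876,  0.99322563, -0.1147134 ,  0.42410366],
       [-0.99960394,  0.02084181,  0.01890971, -0.23058401],
       [ 0.02117244,  0.11431741,  0.99321864,  1.40433258],
       [ 0.        ,  0.        ,  0.        ,  1.        ]])}
{'time': 0.1, 'joint_pos': array([-1.39746119e+00,  5.28325977e-01,  1.43377976e+00,  3.61771089e-06,
        1.18136819e+00, -1.78537550e-01]), 'joint_vel': array([ 0.00150715, -0.00245749, -0.00352426, -0.00048332,  0.00175892,
       -0.00026684]), 'joint_torque': array([-2.66218003e-04, -4.40987384e+01, -1.77151036e+01,  6.34164736e-02,
        5.33973263e-02, -5.13895964e-05]), 'tcp_pos': array([ 0.21530285, -0.58605219,  0.22169671]), 'ee_rot': array([-3.13974187e+00, -3.37388128e-04,  3.51870998e-01]), 'ft_force': array([-0.52307963, -0.81246071,  0.08778632]), 'torque': array([-0.08545076,  0.02612508,  0.02320844]), 'grip_force': 0.0, 'width': 0.08718362293329739} 0.0187
```

View pics/scene0.png

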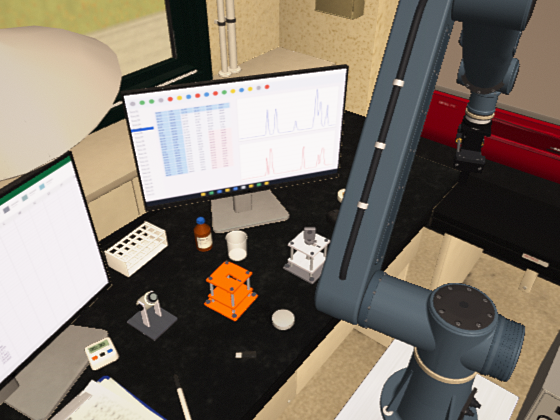

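View pics/top0.png

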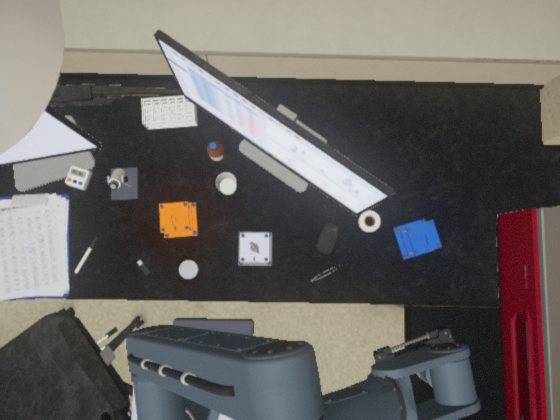

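Scene view: the grey stand with the wing probe is at scene (308,250) / top (255,248). The look-alikes are the orange stand at top (178,219) and the blue one at top (417,238). The inspection camera is at top (122,182), the beaker at (226,184), the dish at (188,269) and the bottle at (215,151). The description picks the grey stand, so I'll check it in a close crop.

Run:
```python
from h import *
import pickle
t=pickle.load(open('top.pkl','rb')); s=pickle.load(open('scene.pkl','rb'))
a=cv2.resize(t['frame'][222:277,225:285],(480,440),interpolation=cv2.INTER_CUBIC)
b=cv2.resize(t['frame'][155:210,92:152-22],(304,440),interpolation=cv2.INTER_CUBIC)
b=cv2.resize(t['frame'][155:210,100:140],(320,440),interpolation=cv2.INTER_CUBIC)
cv2.imwrite('pics/crop1.png',np.hstack([a,b])[:,:,::-1])
for n,(u,v,z) in dict(stand=(255,248,.096),cam=(122,182,.01),beaker=(226,184,.07),bottle=(215,151,.11),petri=(188,269,.014),orange=(178,219,.096)).items(): print(n,onz(t,u,v,z).round(3))
print(s['T'][:3,3])
```

```text
stand [ 0.464 -0.201  0.096]
cam [0.663 0.22  0.01 ]
beaker [ 0.654 -0.109  0.07 ]
bottle [ 0.744 -0.077  0.11 ]
petri [0.398 0.004 0.014]
orange [0.543 0.025 0.096]
[-0.10768566  0.6614907   1.01367991]
```

View pics/crop1.png

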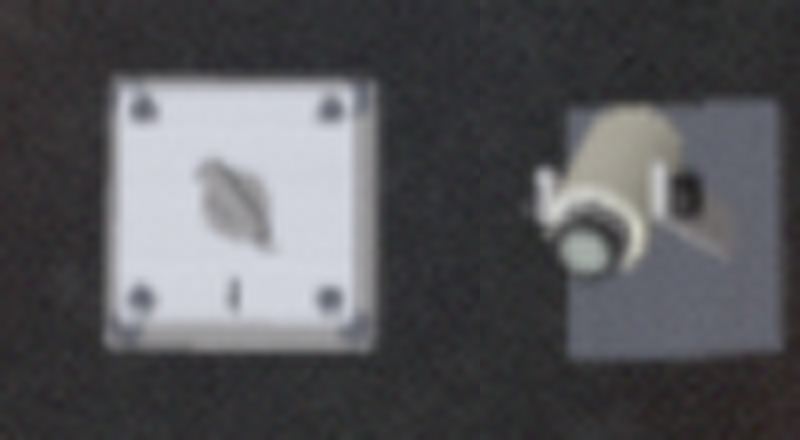

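The crop shows the grey/aluminium stand with its dark bar at about (233,295), towards world -x. The probe's wing is diagonal with its nose at the lower right, about 0.68 rad off the slot. The lens is at about (587,248) in the right half, facing -x. My choice is confirmed.

Moves can't tilt the tool, so I'll have to lean the probe by pivoting it in the pads against a fixed edge. First I'll hover over the stand.

>>> {"method": "send_rows", "body": {
  "series": [
    {"x": 3.67,"y": -2.76,"z": -0.4},
    {"x": 3.67,"y": -2.76,"z": -0.4},
    {"x": 3.67,"y": -2.76,"z": -0.4},
    {"x": 3.67,"y": -2.76,"z": -0.4},
    {"x": 3.67,"y": -2.76,"z": -0.4},
    {"x": 3.67,"y": -2.76,"z": -0.4},
    {"x": 3.67,"y": -2.76,"z": -0.4},
    {"x": 3.67,"y": -2.76,"z": -0.4},
    {"x": 3.67,"y": -2.76,"z": -0.4},
    {"x": 3.67,"y": -2.76,"z": -0.4},
    {"roll": -8},
    {"roll": -8}
  ]
}}

```text
validation failed for argument at $.se...
```

Run:
```python
from h import *
import pickle
f=grab('wrist'); save(f,'w1.png'); pickle.dump(f,open('w1.pkl','wb'))
s=r.get_obs(); print(s['tcp_pos'],s['ee_rot'],s['joint_pos'])
print({k:v for k,v in f.items() if k!='frame'})
print(proj(f,[.464,-.201,.148]))
t=pickle.load(open('top.pkl','rb'))['frame']
# camera base plate blob
hsv=cv2.cvtColor(t,cv2.COLOR_RGB2HSV); print(t[195,130],t[205,120],t[160,105],t[190,118:128].tolist())
```

```text
[ 0.21529017 -0.58614289  0.22178111] [-3.13992385e+00 -3.25696333e-04  3.51786872e-01] [-1.39751734e+00  5.28269585e-01  1.43362339e+00  2.61642138e-05
  1.18139979e+00 -1.78518109e-01]
{'fx': 374.14896425686715, 'fy': 374.14896425686715, 'cx': 282.46569368006527, 'cy': 213.60851682580116, 'mount': array([[ 1.15475654e-03,  9.64622045e-01,  2.63634172e-01,
         7.19147712e-02],
       [ 9.99999219e-01, -9.88003131e-04, -7.65098243e-04,
        -5.22974666e-04],
       [-4.77559244e-04,  2.63634850e-01, -9.64622433e-01,
        -1.62839518e-01],
       [ 0.00000000e+00,  0.00000000e+00,  0.00000000e+00,
         1.00000000e+00]]), 'T': array([[ 0.34573865,  0.90509394,  0.24752727,  0.28268341],
       [-0.93832984,  0.33387773,  0.0897929 , -0.56107734],
       [-0.00137283, -0.2633071 ,  0.96471109,  0.38456117],
       [ 0.        ,  0.        ,  0.        ,  1.        ]])}
(np.float64(-398.5806112756764), np.float64(-645.2457224854888))
[ 97  98 108] [46 43 43] [54 54 56] [[98, 100, 109], [100, 101, 111], [98, 101, 109], [98, 99, 111], [96, 99, 108], [98, 101, 111], [97, 98, 109], [99, 99, 111], [99, 99, 112], [99, 100, 111]]
```

View pics/w1.png

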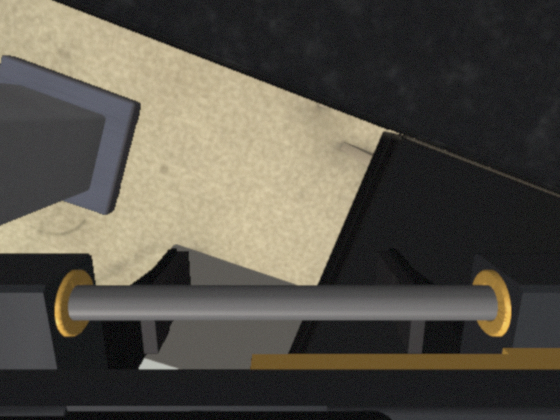

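The move was refused, so that picture only shows the start: fingers, bench edge and cart. I'll try full rows.

>>> {"method": "send_rows", "body": {
  "series": [
    {"x": 3.67,"y": -2.76,"z": -0.4,"roll": 0,"claw": 8.7},
    {"x": 3.67,"y": -2.76,"z": -0.4,"roll": 0,"claw": 8.7}
  ]
}}

```text
time: 0.35
tcp_pos: [0.265, -0.5092, 0.2298]
ee_rot: [-3.141, -0.0, 0.349]
ft_force: [0.4, 0.2, -0.3]
width: 0.0874
grip_force: 0.0
```

>>> {"method": "send_rows", "body": {
  "series": [
    {"x": 3.67,"y": -2.76,"z": -0.4,"roll": 0,"claw": 8.7},
    {"x": 3.67,"y": -2.76,"z": -0.4,"roll": 0,"claw": 8.7},
    {"x": 3.67,"y": -2.76,"z": -0.4,"roll": 0,"claw": 8.7},
    {"x": 3.67,"y": -2.76,"z": -0.4,"roll": 0,"claw": 8.7},
    {"x": 3.67,"y": -2.76,"z": -0.4,"roll": 0,"claw": 8.7},
    {"x": 3.67,"y": -2.76,"z": -0.4,"roll": 0,"claw": 8.7},
    {"x": 3.67,"y": -2.76,"z": -0.4,"roll": 0,"claw": 8.7},
    {"x": 3.67,"y": -2.76,"z": -0.4,"roll": 0,"claw": 8.7},
    {"x": 0,"y": 0,"z": 0,"roll": -8,"claw": 8.7},
    {"x": 0,"y": 0,"z": 0,"roll": -8,"claw": 8.7},
    {"x": 0,"y": 0,"z": 0,"roll": 0,"claw": 8.7}
  ]
}}

```text
time: 1.45
tcp_pos: [0.4649, -0.2004, 0.2624]
ee_rot: [-3.141, 0.0, 0.632]
ft_force: [0.5, 0.3, -0.2]
width: 0.0872
grip_force: 0.0
```

Run:
```python
from h import *
import pickle
f=grab('wrist'); save(f,'w2.png'); pickle.dump(f,open('w2.pkl','wb'))
s=r.get_obs(); print(s['tcp_pos'],s['ee_rot'],s['joint_pos'])
print(proj(f,[.464,-.201,.148]))
t=pickle.load(open('top.pkl','rb'))
m=cv2.inRange(t['frame'],(85,85,95),(115,115,125)); w=np.zeros_like(m); w[155:210,100:145]=m[155:210,100:145]
c=max(cv2.findContours(w,0,2)[0],key=cv2.contourArea); print(cv2.contourArea(c),cv2.minAreaRect(c))
for p in cv2.boxPoints(cv2.minAreaRect(c)): print(p,onz(t,*p,.01).round(4))
print('lens',onz(t,100+(587-480)/8,155+248/8,.112))
```

```text
[ 0.46474993 -0.20076415  0.26236985] [-3.14112622e+00  1.26077161e-04  6.28738645e-01] [-6.28836215e-01  3.17922240e-01  1.67608773e+00  2.60728834e-05
  1.14806527e+00  3.13210794e-01]
(np.float64(282.92558411204254), np.float64(210.23144337192724))
439.0 ((123.5, 183.5), (31.0, 25.0), 90.0)
[111. 168.] [0.707 0.257 0.01 ]
[136. 168.] [0.7088 0.1793 0.01  ]
[136. 199.] [0.6109 0.1741 0.01  ]
[111. 199.] [0.6092 0.2511 0.01  ]
lens [0.63364451 0.21135441 0.112     ]
```

View pics/w2.png

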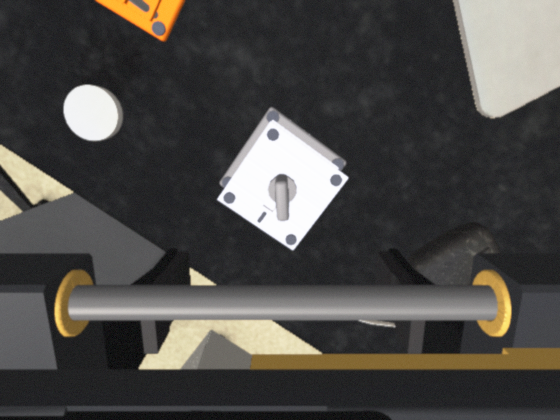

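The wrist view shows the plate's screw heads at (273,134), (336,180), (291,240) and (229,198). The slot bar is at about (263,214), and the wing runs from (281,178) to (283,218).

Run:
```python
from h import *
import pickle
f=pickle.load(open('w2.pkl','rb'))
P=np.array([onz(f,*p,.100) for p in [(273,134),(336,180),(291,240),(229,198)]]); print(P.round(4),P.mean(0).round(4))
for a,b in ((0,3),(1,2)): d=P[a]-P[b]; print('yaw',np.arctan2(d[1],d[0]))
for a,b in ((0,1),(3,2)): d=P[a]-P[b]; print('yaw',np.arctan2(-d[0],d[1]))
print('bar',onz(f,263,214,.098))
g=cv2.cvtColor(f['frame'],cv2.COLOR_RGB2HSV)
x=f['frame'][165:230,255:310]; cv2.imwrite('pics/c2.png',cv2.resize(x,None,fx=9,fy=9,interpolation=cv2.INTER_CUBIC)[:,:,::-1])
c=P.mean(0);
for z in (.096,.104,.148): print(z,proj(f,[c[0],c[1],z]))
```

```text
[[ 0.5029 -0.162   0.1   ]
 [ 0.5036 -0.2299  0.1   ]
 [ 0.4354 -0.2313  0.1   ]
 [ 0.4345 -0.1631  0.1   ]] [ 0.4691 -0.1966  0.1   ]
yaw 0.017038974034303888
yaw 0.02040738942775326
yaw 0.010182617827755612
yaw 0.014037463452411693
bar [ 0.43984383 -0.19637284  0.098     ]
0.096 (np.float64(282.25085227628625), np.float64(188.14073293655355))
0.104 (np.float64(282.2419950446845), np.float64(189.9533502277958))
0.148 (np.float64(282.1847039457616), np.float64(201.67787558863478))
```

View pics/c2.png

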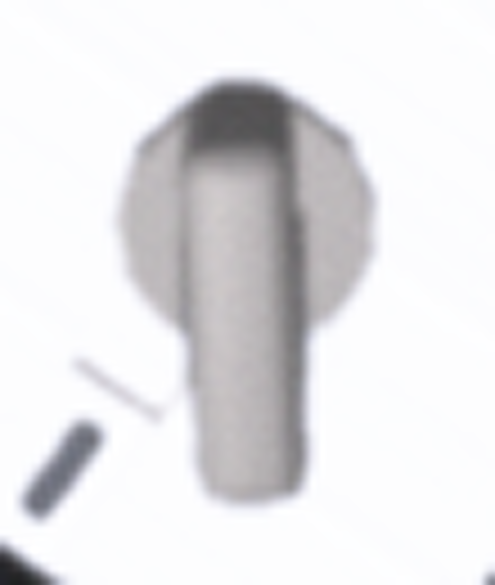

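The crop shows the wing upright at yaw ≈0.676 and the stand at yaw ≈0.015, so the turn needed is about 38° clockwise. I'll align, go down and grip.

>>> {"method": "send_rows", "body": {
  "series": [
    {"x": 0,"y": 0,"z": 0,"roll": -2.7,"claw": 6},
    {"x": 0.6,"y": -0.05,"z": 3,"roll": 0,"claw": 6},
    {"x": 0,"y": 0,"z": 3,"roll": 0,"claw": 6},
    {"x": 0,"y": 0,"z": 3,"roll": 0,"claw": 6},
    {"x": 0,"y": 0,"z": 3,"roll": 0,"claw": 6},
    {"x": 0,"y": 0,"z": 2,"roll": 0,"claw": 6},
    {"x": 0,"y": 0,"z": 1,"roll": 0,"claw": 6},
    {"x": 0,"y": 0,"z": 0,"roll": 0,"claw": 6}
  ]
}}

```text
time: 2.3
tcp_pos: [0.4683, -0.1969, 0.1114]
ee_rot: [-3.139, 0.001, 0.676]
ft_force: [-0.2, -0.7, 0.5]
width: 0.0603
grip_force: 0.0
```

>>> {"method": "send_rows", "body": {
  "series": [
    {"x": 0,"y": 0,"z": 0,"roll": 0,"claw": 0},
    {"x": 0,"y": 0,"z": 0,"roll": 0,"claw": 0},
    {"x": 0,"y": 0,"z": 0,"roll": 0,"claw": 0},
    {"x": 0,"y": 0,"z": 0,"roll": 0,"claw": 0},
    {"x": 0,"y": 0,"z": 0,"roll": 0,"claw": 0},
    {"x": 0,"y": 0,"z": 0,"roll": 0,"claw": 0},
    {"x": 0,"y": 0,"z": 0,"roll": 0,"claw": 0},
    {"x": 0,"y": 0,"z": 0,"roll": 0,"claw": 0}
  ],
  "squeeze": 25
}}

```text
time: 3.1
tcp_pos: [0.4691, -0.1969, 0.1126]
ee_rot: [-3.142, -0.0, 0.678]
ft_force: [-0.4, 0.9, 0.3]
width: 0.0099
grip_force: 25.0
```

>>> {"method": "send_rows", "body": {
  "series": [
    {"x": 0,"y": 0,"z": 0,"roll": 6.3,"claw": 0},
    {"x": 0,"y": 0,"z": 0,"roll": 6.3,"claw": 0},
    {"x": 0,"y": 0,"z": 0,"roll": 6.3,"claw": 0},
    {"x": 0,"y": 0,"z": 0,"roll": 6.3,"claw": 0},
    {"x": 0,"y": 0,"z": 0,"roll": 6.3,"claw": 0},
    {"x": 0,"y": 0,"z": 0,"roll": 6.3,"claw": 0},
    {"x": 0,"y": 0,"z": 0,"roll": 0,"claw": 0}
  ]
}}

```text
time: 3.8
tcp_pos: [0.4694, -0.1972, 0.1126]
ee_rot: [3.141, -0.0, 0.019]
ft_force: [0.7, -0.5, 0.8]
width: 0.0097
grip_force: 25.0
```

Run:
```python
from h import *
import pickle
s=r.get_obs(); print(s['tcp_pos'],s['ee_rot'],s['ft_force'],s['torque'])
f=grab('wrist'); save(f,'w3.png'); u,v=map(int,proj(f,[.44,-.197,.1])); print(u,v)
g=grab('top'); 
a=cv2.resize(f['frame'][120:360,180:400],(440,480)); b=cv2.resize(g['frame'][226:270,238:272],(340,440),interpolation=cv2.INTER_CUBIC)
b=np.vstack([b,np.zeros((40,340,3),np.uint8)])
cv2.imwrite('pics/c3.png',np.hstack([a,b])[:,:,::-1])
```

```text
[ 0.46940385 -0.19715852  0.1125771 ] [ 3.14125752e+00 -4.33772745e-04  1.86139171e-02] [ 0.6566808  -0.4797272   0.82337638] [-0.02368309 -0.02768425 -0.00016851]
281 311
```

View pics/c3.png

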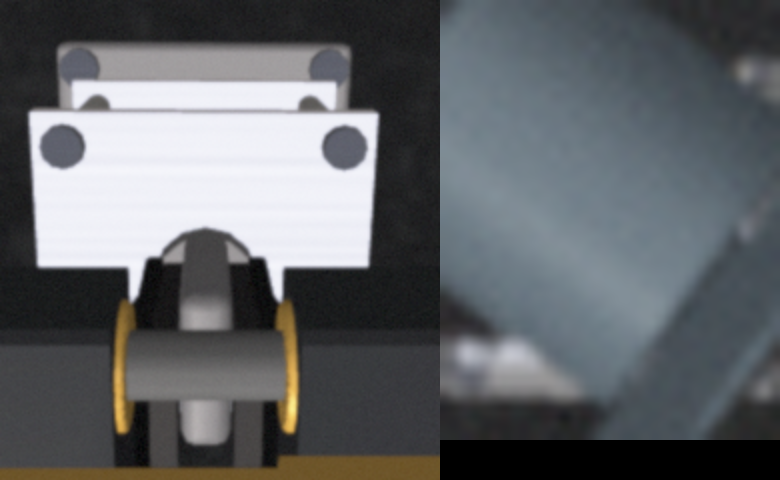

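The wing is square to the plate: it stands vertical in the wrist crop at (205,360). The top view is blocked by the arm. I'll lift gently and watch the force.

>>> {"method": "send_rows", "body": {
  "series": [
    {"x": 0,"y": 0,"z": -0.3,"roll": 0,"claw": 0},
    {"x": 0,"y": 0,"z": -0.3,"roll": 0,"claw": 0},
    {"x": 0,"y": 0,"z": -0.4,"roll": 0,"claw": 0},
    {"x": 0,"y": 0,"z": 0,"roll": 0,"claw": 0}
  ]
}}

```text
time: 4.3
tcp_pos: [0.4695, -0.1972, 0.1231]
ee_rot: [3.141, -0.001, 0.019]
ft_force: [-0.9, -0.2, -0.4]
width: 0.0099
grip_force: 25.0
```

>>> {"method": "send_rows", "body": {
  "series": [
    {"x": 0,"y": 0,"z": -1,"roll": 0,"claw": 0},
    {"x": 0,"y": 0,"z": -1,"roll": 0,"claw": 0},
    {"x": 0,"y": 0,"z": -1,"roll": 0,"claw": 0},
    {"x": 0,"y": 0,"z": -1.5,"roll": 0,"claw": 0},
    {"x": 0,"y": 0,"z": -1.5,"roll": 0,"claw": 0},
    {"x": 0,"y": 0,"z": -1.5,"roll": 0,"claw": 0},
    {"x": 0,"y": 0,"z": -1.5,"roll": 0,"claw": 0},
    {"x": 0,"y": 0,"z": -2,"roll": 0,"claw": 0},
    {"x": 0,"y": 0,"z": 0,"roll": 0,"claw": 0}
  ]
}}

```text
time: 5.2
tcp_pos: [0.4709, -0.1981, 0.2357]
ee_rot: [3.137, -0.006, 0.019]
ft_force: [0.1, -0.3, -1.2]
width: 0.0096
grip_force: 25.0
```

Run:
```python
from h import *
s=r.get_obs(); print(s['tcp_pos'],s['ee_rot'],s['joint_pos'])
f=grab('scene'); t=s['tcp_pos']; 
for z in (.0187,-.095,-.0): print(proj(f,t+[0,0,z]))
u,v=map(int,proj(f,t)); print(u,v); save(f,'s2.png',(u-80,v-60,u+80,v+60),5)
```

```text
[ 0.47087144 -0.1980706   0.23573139] [ 3.13737066 -0.00582902  0.01863177] [-6.17256376e-01  3.54308273e-01  1.70468623e+00  7.38657500e-05
  1.07540105e+00  9.34885603e-01]
(np.float64(311.8468676014345), np.float64(195.51518852047923))
(np.float64(310.1232438256737), np.float64(228.92698125858666))
(np.float64(311.55048127326836), np.float64(201.2605250065261))
311 201
```

View pics/s2.png

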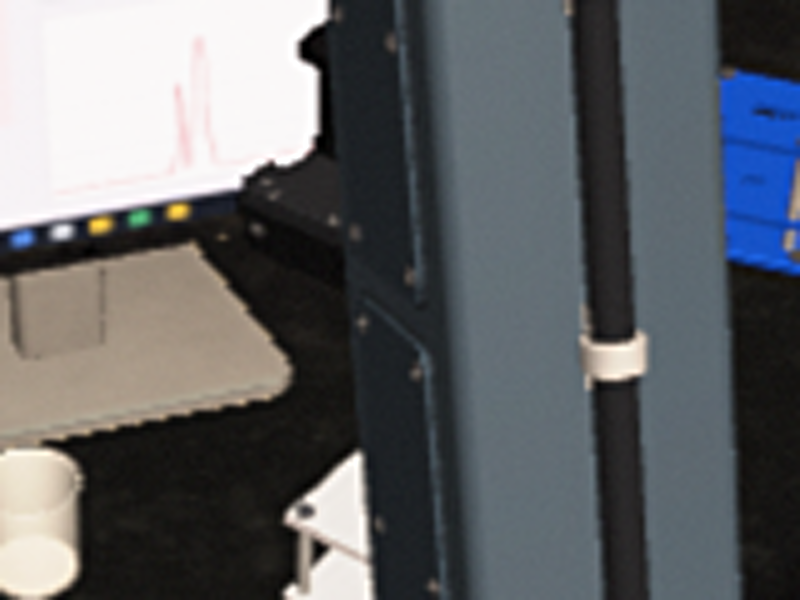

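The arm hides the grip in this view, but the force reading shows the weight is held and the tip is at about z = 0.139. Next I'll go to the +x side of the stand, beyond the plate edge. Then I'll lower so the lower shank sits beside the plate edge and pivot against it with a light grip.

>>> {"method": "send_rows", "body": {
  "series": [
    {"x": 2,"y": 0,"z": 0,"roll": 0,"claw": 0},
    {"x": 2,"y": 0,"z": 0,"roll": 0,"claw": 0},
    {"x": 2.4,"y": 0,"z": 0,"roll": 0,"claw": 0},
    {"x": 0,"y": 0,"z": 2,"roll": 0,"claw": 0},
    {"x": 0,"y": 0,"z": 2,"roll": 0,"claw": 0},
    {"x": 0,"y": 0,"z": 2,"roll": 0,"claw": 0},
    {"x": 0,"y": 0,"z": 1.8,"roll": 0,"claw": 0},
    {"x": 0,"y": 0,"z": 0,"roll": 0,"claw": 0}
  ]
}}

```text
time: 6.05
tcp_pos: [0.5306, -0.1943, 0.1511]
ee_rot: [-3.137, 0.007, 0.018]
ft_force: [-0.7, -0.1, -1.0]
width: 0.0099
grip_force: 25.0
```

>>> {"method": "send_rows", "body": {
  "series": [
    {"x": -0.6,"y": 0,"z": 0,"roll": 0,"claw": 0},
    {"x": -0.6,"y": 0,"z": 0,"roll": 0,"claw": 0},
    {"x": -0.5,"y": 0,"z": 0,"roll": 0,"claw": 0},
    {"x": -0.5,"y": 0,"z": 0,"roll": 0,"claw": 0},
    {"x": 0,"y": 0,"z": 0,"roll": 0,"claw": 0}
  ],
  "squeeze": 10
}}

```text
time: 6.55
tcp_pos: [0.5111, -0.1964, 0.1555]
ee_rot: [3.141, -0.002, 0.018]
ft_force: [0.1, -1.0, 0.2]
width: 0.01
grip_force: 10.0
```

>>> {"method": "send_rows", "body": {
  "series": [
    {"x": -0.5,"y": 0,"z": 0,"roll": 0,"claw": 0},
    {"x": -0.5,"y": 0,"z": 0.1,"roll": 0,"claw": 0},
    {"x": -0.5,"y": 0,"z": 0.1,"roll": 0,"claw": 0},
    {"x": -0.5,"y": 0,"z": 0.1,"roll": 0,"claw": 0},
    {"x": 0,"y": 0,"z": 0,"roll": 0,"claw": 0}
  ]
}}

```text
time: 7.05
tcp_pos: [0.4903, -0.1967, 0.1514]
ee_rot: [3.142, 0.001, 0.018]
ft_force: [1.0, -1.0, -0.1]
width: 0.0104
grip_force: 10.0
```

Run:
```python
from h import *
import pickle
s=r.get_obs(); print(s['tcp_pos'],s['ft_force'],s['torque'])
f=grab('wrist'); pickle.dump(f,open('w4.pkl','wb')); t=s['tcp_pos']
# expected wing top for several tilts
g=t+[0,0,.0187]
for d in (0,10,20,30,40):
    a=np.radians(d); z=np.array([-np.sin(a),0,np.cos(a)]); x=np.array([np.cos(a),0,np.sin(a)])
    print(d,[np.round(proj(f,g+.017*z+k*x)) for k in(-.016,.016)],'tip',np.round(proj(f,g-.115*z)))
save(f,'w4.png',(140,60,420,420),1.6)
```

```text
[ 0.49025612 -0.19669402  0.15138519] [ 0.97069925 -0.99168681 -0.0667362 ] [-0.07243628 -0.16795954 -0.00428749]
0 [array([283., 345.]), array([284., 269.])] tip [283. 215.]
10 [array([283., 346.]), array([284., 280.])] tip [283. 188.]
20 [array([282., 346.]), array([284., 291.])] tip [284. 161.]
30 [array([282., 343.]), array([284., 303.])] tip [285. 134.]
40 [array([282., 340.]), array([284., 314.])] tip [285. 108.]
```

View pics/w4.png

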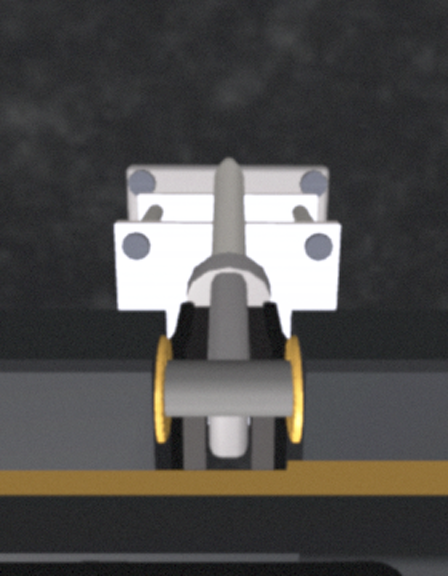

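The probe is leaning as planned. The tip is at crop (229,158), or image (283,159), which means about 21°. I'll continue to about 40°.

>>> {"method": "send_rows", "body": {
  "series": [
    {"x": -0.5,"y": 0,"z": 0.15,"roll": 0,"claw": 0},
    {"x": -0.5,"y": 0,"z": 0.2,"roll": 0,"claw": 0},
    {"x": -0.5,"y": 0,"z": 0.2,"roll": 0,"claw": 0},
    {"x": -0.5,"y": 0,"z": 0.3,"roll": 0,"claw": 0},
    {"x": -0.5,"y": 0,"z": 0.3,"roll": 0,"claw": 0},
    {"x": 0,"y": 0,"z": 0,"roll": 0,"claw": 0}
  ]
}}

```text
time: 7.7
tcp_pos: [0.4648, -0.1968, 0.1395]
ee_rot: [-3.141, 0.002, 0.018]
ft_force: [0.9, -0.2, -1.5]
width: 0.0099
grip_force: 10.0
```

```bash
cat > tip.py <<'E'
from h import *
def tip(L=.1155,S=.0187):
    """tip pixel in the wrist view: top end of the thin shank column near col 284"""
    s=r.get_obs(); f=grab('wrist'); M=f['T']; Rt=R.from_euler('xyz',s['ee_rot']).as_matrix()
    g=cv2.cvtColor(f['frame'],cv2.COLOR_RGB2GRAY)
    print(s['tcp_pos'].round(4),s['ee_rot'].round(4),s['ft_force'].round(1),s['torque'].round(3))
    print('col284',[(v,int(g[v,281:287].mean())) for v in range(70,200,4)])
    for d in range(24,50,4):
        a=np.radians(d); p=s['tcp_pos']+Rt@np.array([np.sin(a)*L,0,-S+np.cos(a)*L]); print(d,np.round(proj(f,p)),end=' ')
    return f
if __name__=='__main__': save(tip(),'tip.png')
E
python3 tip.py
```

```text
[ 0.4648 -0.1968  0.1395] [-3.1407e+00  2.2000e-03  1.8200e-02] [ 0.9 -0.2 -1.5] [-0.063 -0.146 -0.067]
col284 [(70, 36), (74, 40), (78, 42), (82, 45), (86, 47), (90, 43), (94, 35), (98, 32), (102, 81), (106, 130), (110, 136), (114, 140), (118, 138), (122, 141), (126, 139), (130, 139), (134, 140), (138, 139), (142, 140), (146, 138), (150, 139), (154, 140), (158, 139), (162, 139), (166, 139), (170, 139), (174, 139), (178, 139), (182, 138), (186, 138), (190, 139), (194, 139), (198, 138)]
24 [283. 150.] 28 [283. 139.] 32 [283. 129.] 36 [283. 118.] 40 [283. 107.] 44 [283.  96.] 48 [283.  85.]
```

The tilt is about 41–42°. I'll clamp hard, back off and rise.

>>> {"method": "send_rows", "body": {
  "series": [
    {"x": 0,"y": 0,"z": 0,"roll": 0,"claw": 0},
    {"x": 0,"y": 0,"z": 0,"roll": 0,"claw": 0},
    {"x": 0.5,"y": 0,"z": -0.5,"roll": 0,"claw": 0},
    {"x": 1,"y": 0,"z": -1,"roll": 0,"claw": 0},
    {"x": 1,"y": 0,"z": -2,"roll": 0,"claw": 0},
    {"x": 0,"y": 0,"z": -3,"roll": 0,"claw": 0},
    {"x": 0,"y": 0,"z": -3,"roll": 0,"claw": 0},
    {"x": 0,"y": 0,"z": -3,"roll": 0,"claw": 0},
    {"x": 0,"y": 0,"z": -3,"roll": 0,"claw": 0},
    {"x": 0,"y": 0,"z": -2,"roll": 0,"claw": 0},
    {"x": 0,"y": 0,"z": 0,"roll": 0,"claw": 0},
    {"x": 0,"y": 0,"z": 0,"roll": 0,"claw": 0}
  ],
  "squeeze": 55
}}

```text
time: 8.95
tcp_pos: [0.4909, -0.1962, 0.3148]
ee_rot: [-3.141, 0.0, 0.019]
ft_force: [0.3, 0.5, -1.3]
width: 0.0101
grip_force: 55.0
```

```bash
python3 tip.py
python3 - <<'E'
from h import *
import pickle
g=grab('top'); pickle.dump(g,open('top2.pkl','wb')); s=grab('scene'); pickle.dump(s,open('scene2.pkl','wb'))
# lens glass: greenish disc in both views
f=g['frame'].astype(int)
print('lens row',f[186,106:122].tolist()); print(s['frame'][298,140:165].tolist())
E
```

```text
[ 0.4909 -0.1962  0.3148] [-3.1415e+00  3.0000e-04  1.8700e-02] [ 0.3  0.5 -1.3] [ 0.03 -0.   -0.03]
col284 [(70, 45), (74, 45), (78, 48), (82, 45), (86, 42), (90, 45), (94, 45), (98, 44), (102, 105), (106, 170), (110, 178), (114, 182), (118, 182), (122, 183), (126, 183), (130, 183), (134, 183), (138, 184), (142, 183), (146, 183), (150, 181), (154, 183), (158, 182), (162, 183), (166, 182), (170, 183), (174, 181), (178, 182), (182, 181), (186, 181), (190, 180), (194, 179), (198, 181)]
24 [283. 150.] 28 [283. 139.] 32 [283. 129.] 36 [283. 118.] 40 [283. 107.] 44 [283.  96.] 48 [283.  85.] lens row [[48, 50, 50], [48, 43, 47], [49, 49, 49], [68, 67, 66], [124, 128, 125], [158, 165, 161], [164, 169, 165], [163, 171, 166], [159, 166, 162], [130, 135, 134], [77, 79, 78], [79, 77, 79], [141, 141, 136], [185, 184, 173], [138, 138, 135], [106, 106, 114]]
[[165, 150, 124], [186, 171, 143], [191, 174, 146], [199, 182, 155], [244, 238, 216], [251, 246, 224], [161, 152, 130], [96, 87, 85], [48, 43, 43], [18, 16, 16], [78, 78, 72], [151, 152, 139], [170, 171, 157], [171, 171, 157], [173, 173, 159], [166, 166, 153], [91, 92, 84], [50, 48, 47], [27, 24, 23], [15, 13, 13], [18, 17, 16], [19, 20, 18], [19, 18, 17], [21, 20, 17], [17, 17, 15]]
```

Run:
```python
from h import *
import pickle
t=pickle.load(open('top.pkl','rb')); s=pickle.load(open('scene.pkl','rb'))
def blob(f,box,lo=110,hi=190,near=None):
    a,b,c,d=box; im=cv2.resize(f['frame'][b:d,a:c],None,fx=8,fy=8,interpolation=cv2.INTER_LINEAR).astype(int)
    m=((im[:,:,1]-im[:,:,0]>=-1)&(im[:,:,1]>lo)&(im[:,:,1]<hi)).astype(np.uint8)
    n,l,st,ce=cv2.connectedComponentsWithStats(m); i=1+np.argmax(st[1:,4]); print(st[i],[ (x[4],np.round(y/8+[a,b],1)) for x,y in zip(st,ce)][1:6])
    return (ce[i]+.5)/8-.5+[a,b]
pt=blob(t,(104,175,120,196)); ps=blob(s,(146,288,162,308)); print(pt,ps)
o1,d1=ray(t,*pt); o2,d2=ray(s,*ps); A=np.c_[d1,-d2]; k=np.linalg.lstsq(A,o2-o1,rcond=None)[0]
P=o1+d1*k[0];Q=o2+d2*k[1]; print('lens',P,Q,'on z',onz(t,*pt,.112),onz(s,*ps,.112))
# base plate from visible straight edges, sub-pixel
m=cv2.inRange(t['frame'],(75,75,80),(125,125,130)); 
R_=[]
for v in range(172,196): 
    row=t['frame'][v].astype(float).mean(1); seg=row[132:144]; i=np.argmax(-np.diff(seg)); 
    lo,hi=row[142:146].mean(),row[128:133].mean(); th=(lo+hi)/2; j=np.where(row[128:146]<th)[0][0]+128; R_.append((j-1+(row[j-1]-th)/(row[j-1]-row[j]),v))
B_=[]
for u in range(114,134):
    col=t['frame'][:,u].astype(float).mean(1); lo,hi=col[203:208].mean(),col[191:195].mean(); th=(lo+hi)/2; j=np.where(col[193:208]<th)[0][0]+193; B_.append((u,j-1+(col[j-1]-th)/(col[j-1]-col[j])))
for n,E in(('right',R_),('bottom',B_)):
    W=np.array([onz(t,*p,.01) for p in E]); vx,vy,x,y=cv2.fitLine(W[:,:2].astype(np.float32),cv2.DIST_HUBER,0,.01,.01).ravel(); print(n,x,y,np.degrees(np.arctan2(vy,vx)))
```

```text
[  24    9  104  106 3428] [(np.int32(33), array([111.4, 175.3])), (np.int32(4), array([111.2, 175.9])), (np.int32(3428), array([113.5, 181.5])), (np.int32(1), array([114.4, 176.8])), (np.int32(1), array([113.1, 177.4]))]
[  35   46   50   49 1984] [(np.int32(1984), array([153.5, 296.7]))]
[113.04754959 181.05940053] [153.05890877 296.28244708]
lens [0.64923968 0.21547789 0.105216  ] [0.64593592 0.21289084 0.10375518] on z [0.64806402 0.21314855 0.112     ] [0.63910736 0.2169556  0.112     ]
right 0.6568891 0.17307024 3.7922318
bottom 0.6093548 0.21196419 -86.10299
```

Run:
```python
from h import *
import pickle
t=pickle.load(open('top.pkl','rb')); s=pickle.load(open('scene.pkl','rb'))
ex=np.array([.9977,.0671]);ey=np.array([-.0671,.9977]); C=np.array([.6593,.2153])
P=[]
for f,b in((t,(107,182,118,192)),(s,(148,291,160,304))):
    a,y0,c,d=b; im=cv2.resize(f['frame'][y0:d,a:c],None,fx=8,fy=8,interpolation=cv2.INTER_LINEAR).astype(int)
    m=((im[:,:,1]-im[:,:,0]>=(2 if f is t else -1))&(im[:,:,1]>115)&(im[:,:,1]<185)).astype(np.uint8)
    n,l,st,ce=cv2.connectedComponentsWithStats(m); i=1+np.argmax(st[1:,4]); p=(ce[i]+.5)/8-.5+[a,y0]; P.append(p)
    w=onz(f,*p,.112)[:2]-C; print(st[i],p,w+C,w@ex,w@ey)
o1,d1=ray(t,*P[0]); o2,d2=ray(s,*P[1]); k=np.linalg.lstsq(np.c_[d1,-d2],o2-o1,rcond=None)[0]; print(o1+d1*k[0],o2+d2*k[1])
```

```text
[  26   16   46   41 1451] [112.59825121 186.04785493] [0.63345559 0.21357   ] -0.025901054467247057 8.135711384169614e-06
[  19   22   49   49 1909] [153.05169591 296.28630828] [0.63911129 0.21697464] -0.020029911177701396 0.0030254512599722275
[0.63359829 0.21387276 0.11111907] [0.63818563 0.21752562 0.11311763]
```

The lens is at about (0.636, 0.2145, 0.112) with camera yaw about 3.85°. I'll move to a backed-off pose in front of it.

>>> {"method": "send_rows", "body": {
  "series": [
    {"x": 0,"y": -2,"z": 0,"roll": 0,"claw": 0},
    {"x": 0.05,"y": -3.9,"z": 0.2,"roll": 0,"claw": 0},
    {"x": 0.05,"y": -4.1,"z": 0.3,"roll": 0,"claw": 0},
    {"x": 0.05,"y": -4.1,"z": 0.3,"roll": 0,"claw": 0},
    {"x": 0.1,"y": -4.1,"z": 0.3,"roll": 0,"claw": 0},
    {"x": 0.1,"y": -4.1,"z": 0.3,"roll": 0,"claw": 0},
    {"x": 0.1,"y": -4.1,"z": 0.3,"roll": 0,"claw": 0},
    {"x": 0.1,"y": -4.1,"z": 0.3,"roll": 0,"claw": 0},
    {"x": 0.05,"y": -4.1,"z": 0.3,"roll": 0,"claw": 0},
    {"x": 0,"y": -3.5,"z": 0.3,"roll": 0,"claw": 0},
    {"x": 0,"y": -2,"z": 0.3,"roll": -2.7,"claw": 0},
    {"x": 0,"y": 0,"z": 0,"roll": 0,"claw": 0}
  ]
}}

```text
time: 10.3
tcp_pos: [0.4884, 0.2068, 0.2841]
ee_rot: [-3.141, 0.004, 0.07]
ft_force: [0.1, -0.4, -1.4]
width: 0.0095
grip_force: 55.0
```

```bash
python3 tip.py
python3 - <<'E'
from h import *
import pickle
w=grab('wrist'); pickle.dump(w,open('w5.pkl','wb'))
s=grab('scene'); pickle.dump(s,open('scene3.pkl','wb')); t=grab('top'); pickle.dump(t,open('top3.pkl','wb'))
L=[.636,.2145,.112]; print('lens px',proj(w,L))
u,v=map(int,proj(s,r.get_obs()['tcp_pos'])); print(u,v)
a=cv2.resize(w['frame'][0:260,170:400],(460,520)); b=cv2.resize(s['frame'][230:334,90:158],(340,520),interpolation=cv2.INTER_CUBIC)
cv2.imwrite('pics/c5.png',np.hstack([a,b])[:,:,::-1])
E
```

```text
[0.4884 0.2068 0.2841] [-3.1412  0.0038  0.0697] [ 0.1 -0.4 -1.4] [-0.048  0.077  0.019]
col284 [(70, 29), (74, 28), (78, 30), (82, 27), (86, 28), (90, 25), (94, 28), (98, 30), (102, 76), (106, 124), (110, 132), (114, 135), (118, 135), (122, 136), (126, 134), (130, 134), (134, 134), (138, 135), (142, 134), (146, 134), (150, 134), (154, 134), (158, 135), (162, 133), (166, 135), (170, 133), (174, 134), (178, 134), (182, 133), (186, 133), (190, 133), (194, 132), (198, 132)]
24 [283. 150.] 28 [283. 140.] 32 [283. 129.] 36 [283. 118.] 40 [283. 107.] 44 [283.  96.] 48 [283.  85.] lens px (np.float64(283.76980403315594), np.float64(13.585723843713367))
192 269
```

View pics/c5.png

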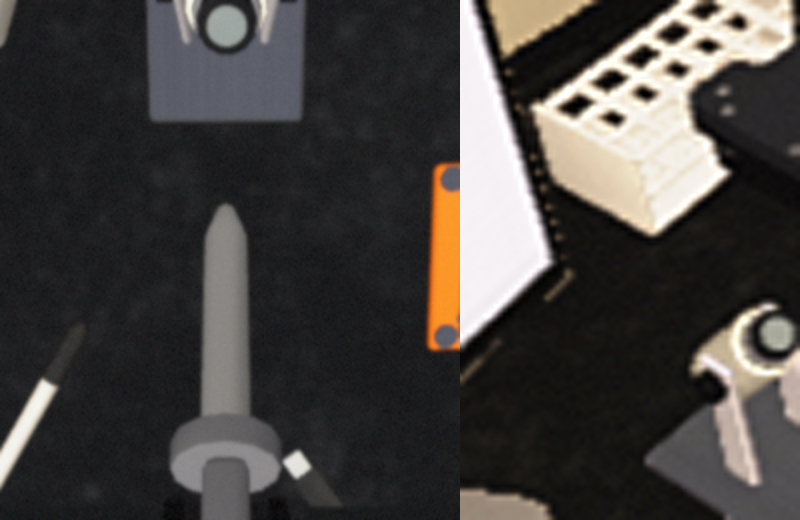

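The wrist half shows the tip at image (283,102) and the lens at (283,13), where predicted. The base plate's edges are square to the tool. I'll check the tilt numerically in the scene view.

Run:
```python
from h import *
import pickle
s=pickle.load(open('scene3.pkl','rb')); o=r.get_obs(); Rt=R.from_euler('xyz',o['ee_rot']).as_matrix()
g=cv2.cvtColor(s['frame'],cv2.COLOR_RGB2GRAY)
for d in (38,42,46):
    a=np.radians(d); print(d,[np.round(proj(s,o['tcp_pos']+Rt@np.array([np.sin(a)*l,0,-.0187+np.cos(a)*l])),1) for l in (.05,.08,.1155)])
print(g[248:292:2,150:200:2])
```

```text
38 [array([182.6, 270.6]), array([177.7, 274.9]), array([172.2, 279.7])]
42 [array([181.5, 269.3]), array([176. , 272.9]), array([169.8, 276.9])]
46 [array([180.5, 268.1]), array([174.5, 270.9]), array([167.6, 274.1])]
[[ 41  39  41  40  40  40  42  40  41  41  40  43  40  35  28  33 119 131
   59  35  40  40  40  31  17]
 [ 42  40  39  40  40  40  41  40  40  40  42  43  37  30  30 116 132  56
   38  43  42  40  30  30  22]
 [ 41  41  41  39  42  40  41  41  39  41  40  30  30  31  24  28  31  34
   39  45  37  29  30  31  18]
 [ 40  39  41  41  39  40  40  41  40  43  35  30  29  29  26  47 141 112
   33  35  30  30  30  29  16]
 [ 42  40  43  39  40  43  40  40  41  40  41  28  17  22  27  56 100 127
  101  25  29  30  29  15  17]
 [ 35  41  42  44  40  41  41  57  39  40  41  25  22  23  38 109 104  82
  134  29  26  65  20  17  19]
 [ 29  28  38  95  61  40  54  87  42  41  33  26  14  50 112 103  76  80
   53  26  55 158  85  17  14]
 [ 10  26  27  29  41  44  40  40  36  30  30  22  89 110 101  45   8   5
   12  15  35 163 143  62  15]
 [ 10  11  15  26  27  31  56  45  27  22
[... 729 characters left out ...]
21  30 117 117  66  18  20  20  20  16
   58  17  24  30  24  25  28]
 [ 22  25  22  20  20  19  19  19  22  17  20  20  17  19  21  19  17  23
   23  27  29  30  31  30  35]
 [ 21  19  19  19  19  17  18  23  24  23  19  21  18  22  24  20  23  25
   25  25  21  23  28  28  32]
 [ 21  20  22  24  26  26  25  21  19  20  21  21  19  19  20  21  20  19
   27  25  25  23  29  26  26]
 [ 20  20  21  21  22  26  28  21  16  17  18  19  20  21  20  19  20  21
   23  26  24  23  23  24  26]
 [ 17  16  19  23  18  18  21  17  21  18  21  20  22  22  20  21  23  27
   26  24  23  24  24  21  21]
 [ 61  70  11  21  21  18  19  17  21  20  21  21  22  20  19  20  21  23
   25  24  25  23  22  22  21]]
```

The scene view puts the tip at about (169.5,278), consistent with a tilt of about 41°. Now I'll close in along the axis.

>>> {"method": "send_rows", "body": {
  "series": [
    {"x": 0.4,"y": 0,"z": 0.7,"roll": 0,"claw": 0},
    {"x": 0.6,"y": 0,"z": 1.1,"roll": 0,"claw": 0},
    {"x": 0.6,"y": 0,"z": 1.1,"roll": 0,"claw": 0},
    {"x": 0.6,"y": 0,"z": 1.1,"roll": 0,"claw": 0},
    {"x": 0.6,"y": 0,"z": 1.1,"roll": 0,"claw": 0},
    {"x": 0.4,"y": 0,"z": 0.7,"roll": 0,"claw": 0},
    {"x": 0,"y": 0,"z": 0,"roll": 0,"claw": 0},
    {"x": 0,"y": 0,"z": 0,"roll": 0,"claw": 0}
  ]
}}

```text
time: 11.3
tcp_pos: [0.5217, 0.2066, 0.2278]
ee_rot: [-3.142, 0.001, 0.066]
ft_force: [-0.4, -0.2, -0.3]
width: 0.0096
grip_force: 55.0
```

Run:
```python
from h import *
import time
O=[];
for i in range(4):
    O.append(r.get_obs()); f=grab('wrist')
p=np.mean([o['tcp_pos'] for o in O],0); e=np.array([o['ee_rot'] for o in O]); e[:,0]%=2*np.pi; e=e.mean(0); print(p,e)
Rt=R.from_euler('xyz',e).as_matrix(); T=np.eye(4);T[:3,:3]=Rt;T[:3,3]=p; f['T']=T@f['mount']
L=np.array([.636,.2145,.112]); print('lens pred',proj(f,L),'in tool',Rt.T@(L-p))
im=f['frame'].astype(int); g=im.mean(2)
m=((im[:,:,1]-im[:,:,0]>=2)&(im[:,:,1]>100)).astype(np.uint8); m[100:]=0
n,l,st,ce=cv2.connectedComponentsWithStats(m); print([(s.tolist(),c.round(1)) for s,c in zip(st,ce) if 15<s[4]<3000])
for v in (104,108,115,125,140,160): 
    c=np.where(g[v,260:310]>85)[0]+260; print(v,c.min() if len(c) else None,c.max() if len(c) else None, end='; ')
print(g[94:110:2,284].round())
for a in (40,41,42,43): q=p+Rt@np.array([np.sin(np.radians(a))*.1155,0,-.0187+np.cos(np.radians(a))*.1155]); ex=np.array([.9977,.0671,0]); lz=-.6428*ex+[0,0,.766]; d=q-L; print(a,proj(f,q),'tip along',d@lz,'off',d-(d@lz)*lz)
```

```text
[0.52176229 0.20667349 0.22829814] [ 3.14166425e+00 -3.49130792e-04  6.57050338e-02]
lens pred (np.float64(282.607572910272), np.float64(47.24280527349367)) in tool [ 0.11446447 -0.0003007   0.11633813]
[([129, 0, 23, 9, 116], array([142.4,   2.6])), ([43, 2, 7, 9, 28], array([45.6,  5.7])), ([25, 8, 9, 9, 31], array([28.3, 12.2])), ([16, 10, 10, 9, 25], array([21.1, 12.7])), ([0, 12, 11, 10, 39], array([ 5.3, 16.6])), ([128, 18, 17, 17, 209], array([136.2,  25.9])), ([270, 35, 24, 23, 417], array([281.7,  46.4])), ([61, 63, 47, 37, 161], array([88. , 77.5]))]
104 279 286; 108 277 288; 115 274 291; 125 273 292; 140 272 292; 160 272 292; [ 34.  39.  31.  31.  69. 120. 125. 126.]
40 (np.float64(283.12172586279246), np.float64(107.12122429328988)) tip along 0.06151871237248336 off [-0.00067869 -0.00029194 -0.00057741]
41 (np.float64(283.13155230667047), np.float64(104.41184396928634)) tip along 0.061536976725608615 off [ 0.00086212 -0.00019064  0.00071831]
42 (np.float64(283.1415809422573), np.float64(101.70124082976595)) tip along 0.06159041633015609 off [ 2.40243953e-03 -8.93286271e-05  2.01363554e-03]
43 (np.float64(283.15181600791306), np.float64(98.98950508601112)) tip along 0.06167901490790466 off [3.94181015e-03 1.19465220e-05 3.30816263e-03]
```

The tip is within about 2 mm of the axis and 6.15 cm from the glass. I'll make one small trim, settle and hand in.

>>> {"method": "send_rows", "body": {
  "series": [
    {"x": -0.1,"y": 0,"z": 0.2,"roll": 0,"claw": 0},
    {"x": 0,"y": 0,"z": 0,"roll": 0,"claw": 0},
    {"x": 0,"y": 0,"z": 0,"roll": 0,"claw": 0},
    {"x": 0,"y": 0,"z": 0,"roll": 0,"claw": 0},
    {"x": 0,"y": 0,"z": 0,"roll": 0,"claw": 0}
  ]
}}

```text
time: 12.0
tcp_pos: [0.5208, 0.2065, 0.2261]
ee_rot: [-3.142, -0.0, 0.066]
ft_force: [0.5, -0.5, -1.6]
width: 0.0095
grip_force: 55.0
```

```bash
python3 -c "
from rig import r
print(r.get_obs()['tcp_pos'],r.finish_job())"
```

```text
the job is handed in; nothing more can be done
[0.52075099 0.20649191 0.22612076] None
```

The probe was turned to the slot, drawn straight up out of the stand and leaned about 41°. I handed the job in at 12 s with the probe still held and its tip, by my measurements, on the lens axis within about 2 mm and 6 cm from the glass. No result came back.

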